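Index the board shuttle to its middle station

ROBOT

A 6-joint arm with a two-finger parallel gripper is mounted at the origin on the work surface. World frame = base frame: x ahead of the robot, y to its left, z up, the work surface at z = 0. Lengths are in m, angles in rad, forces in N, time in s.
With the tool pointing down it reaches from about 0.275 to 1 m from the base axis. Payload 8.4 kg.
Tool frame: the origin (TCP) lies on the centre line of the jaws, within the pads' length; the fingertips stand 17 mm ahead of it and the grasp point (between the pads) lies 2 mm behind it (bot.tcp_to_tips is the z of the fingertips in the tool frame, in m); z points along the fingers, y is the line along which they close (so a half turn about z gives the same grasp; the last joint's range is limited). The gripper opens to 85 mm and grips with 20 to 120 N. Pads are 22 mm wide; open, the fingers measure 114 mm over their backs; the gripper's body (76 mm by 85 mm) begins 54 mm behind the grasp point. The pads swing forward as they close: fully open they stand 13 mm farther back than shut.
Start: joints at [-1.345, 0.353, 1.633, -0, 1.155, -0.002], TCP at [0.141, -0.609, 0.217] pointing down, gripper open.
Joint ranges: [-2.63, 2.63], [-0.92, 2.1], [0.06, 2.66], [-1.3, 4.44], [0, 2.69], [-3.02, 3.02]. Speed limits (rad/s): [2.22, 2.22, 2.79, 3.14, 3.14, 3.14].

INTERFACE

Orientations are given as a unit quaternion [x, y, z, w].
In Python, from workcell import bot, hand, kinematics, get_obs, vision, hand_in gives the robot as it stands. The module is installed in compiled form; this text tells all that it offers. Calls block until the motion is done:
- bot.reach(position, orientation): joint-space move of the TCP to a pose.
- bot.servo_line(position, ori=None, velocity=0.15): straight line of the TCP; ori=None keeps the orientation; velocity is the mean speed in m/s.
- bot.goto_joints(angles): joint-space move.
- hand.move_gripper(opening, strength=None): finger opening in m; strength is the grip in N (None keeps the last); returns when the fingers have stopped.
- bot.dwell(seconds).
- kinematics.solve_ik(position, orientation): joint angles nearest the present ones, or None.
- get_obs(): the state.
- vision.read_camera(name): name is "scene" or "top" or "wrist"; returns a dict with "frame" (480x640x3 uint8, red, green, blue), "intrinsics" (3x3 intrinsics, pixels), "view" (4x4, takes a point from world to camera coordinates). Camera axes: x right, y down, z forward; pixel columns grow to the right and rows downward; lengths in m; the calibration is good to about 2 mm. A picture is of the moment at which its call begins. There is no depth.
A pose or a line that the arm cannot do raises bot.IKError and nothing moves.
- hand_in(): hands the job in; it is judged then, once.
The state is a dict: "time_s": time; "joint_pos": joint angles; "joint_vel": joint speeds; "joint_efforts": joint torques, N m; "position": TCP position; "orientation": TCP orientation; "wrist_force": force on the tool from outside, world axes, zero at the start; "ft_torque": the same for the moment, N m; "gripper_width": finger opening in m; "grip_force": force on a finger pad.
Only numpy, scipy, OpenCV 4.12 (cv2) and the standard library are available. Lean on these libraries where they do the work, as an engineer would, in place of code of your own. Each camera call takes 0.05 s, during which the arm holds its last target. There are 200 camera calls.

TASK

The circuit board rides on a sprung shuttle that now stands at its home end. With closed fingertips push the shuttle by its orange face along its base until the red-topped stop pin drops behind the first brass tooth, then let it go, so that it springs back against the pin and stays latched at the middle (green) station; do not push it so far that it latches at the far (red) one. Only push: do not touch the stop pin, and leave the other things on the bench where they are.

Things in the scene. Friction and masses are not known exactly. Their poses are not given: they have to be found in the camera images.
- holder: fixed grey metal base, 250 (x) x 190 (y: -90 to +100) x 18 mm; origin on the bench under the line of travel, midway along x. Its +x, level, within 0.5 rad of the robot's straight ahead, is the way the shuttle is pushed. On its -y edge white, green and red marks show the home, middle and far stations; the shuttle's yellow pointer stands at one. A dark end stop 38 mm high stands at the +x end
- push_face (a point): centre of the shuttle's flat upright orange face, looking to the holder's -x; moves with the shuttle. Face 95 mm wide, 22 to 56 mm above the bench (this point at 39); at home 91 mm to -x of the holder's origin. In front of it lies only the 18 mm high base, for 34 mm, then bare bench. The shuttle is a black block 100 mm long with a green board screwed on top (up to 60 mm)
- shuttle (a joint): travel along the holder's +x in m: 0 home, hard stop 0.068. A spring drives it home: 4 N at 0, 6.5 N at 0.03, 9 N at 0.06, up to 2 N more while a tooth lifts the pin. The pin drops behind a brass tooth at 0.030 and 0.060. Let go from 0.032 to 0.056 it latches at 0.030 (middle), from below 0.028 it goes home, past 0.060 it latches at the far station for good
- stop_pin: upright sprung steel stop pin with a red knob (diameter 18 mm), in a dark bracket (22 x 40 mm in plan, 64 mm high) 60 mm to +y of the holder's origin. Origin at the pin's tip, 30 mm above the bench when down; knob top 48 mm above the tip. It rises about 8 mm on the crest of a tooth
- flux_tin: small yellow flux tin, diameter 50 mm, height 22 mm; origin at the centre of its underside; a bystander
- cleaner: small green bottle of cleaner with a white cap, diameter 44, height 110 mm; origin at the centre of its underside; a bystander
- driver: blue-handled screwdriver, 150 mm long, lying flat; origin at the centre of its underside; a bystander
- spare_board: loose green circuit board, 75 x 50 x 4 mm, lying flat; origin at the centre of its underside; a bystander
- spool: grey spool, diameter 56, height 35 mm, standing on its flange; origin at the centre of its underside; a bystander
- parts_tray: white open parts tray with four compartments, 100 x 75 x 28 mm; origin at the centre of its underside; a bystander

How it is judged:
By the outcome, as a careful person would: the job done as asked, in the order asked, and still so for the second after the job is handed in, with the robot touching nothing.
It also fails if it takes over 38 s, if anything falls off the work surface, if the arm or the gripper's body presses on something with over 40 N, if the wrist force passes 120 N, or if a joint passes its speed limit or range.

## Working session

There is one attempt and no reset: what is moved stays moved. The work goes in short steps, each a Python script; the robot and the scene stay as the last script left them, time stands still between calls to the robot, and variables do not carry over. Pictures are saved under pics/ and viewed, at most 10 in all, crops included, and the job is handed in when it is done.

```bash
mkdir -p pics; python3 - <<'E'
from workcell import vision,get_obs
import cv2,numpy as np
for n in("top","scene"):
    r=vision.read_camera(n);cv2.imwrite(f"pics/{n}0.png",r["frame"][...,::-1]);np.savez(f"{n}0.npz",**r)
    print(r["intrinsics"].tolist(),r["view"].round(3).tolist())
E
```

```text
[[460.4490242542149, 0.0, 318.8548273561934], [0.0, 460.4490242542149, 233.3707940290574], [0.0, 0.0, 1.0]] [[0.013, -1.0, 0.023, 0.037], [-0.986, -0.016, -0.165, 0.625], [0.165, -0.021, -0.986, 0.846], [0.0, 0.0, 0.0, 1.0]]
[[522.9760471834267, 0.0, 321.3062166774174], [0.0, 522.9760471834267, 245.4683935453387], [0.0, 0.0, 1.0]] [[-0.094, 0.996, 0.003, -0.015], [0.585, 0.058, -0.809, -0.304], [-0.805, -0.074, -0.588, 1.536], [0.0, 0.0, 0.0, 1.0]]
```

View pics/top0.png

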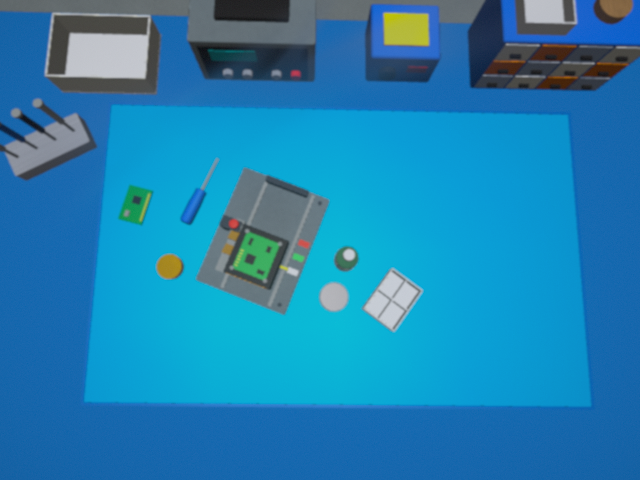

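View pics/scene0.png

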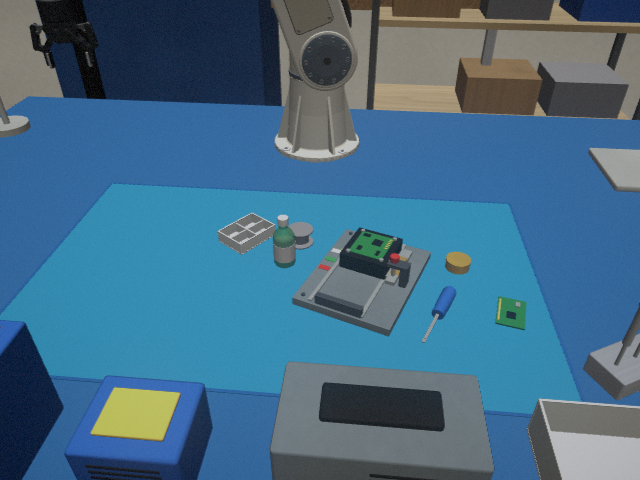

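The top view shows the holder with corners near (245,168), (328,203), (285,313) and (198,280). The shuttle is at home, with its pointer at the white mark (290,270), and the knob is at (234,224). Nothing stands in front of the orange face, which looks toward the robot. In the scene view the knob is at (395,258), and the face is hidden.

```bash
cat > h.py <<'E'
import numpy as np,cv2
def ray(r,px,z):
    K,V=r["intrinsics"],r["view"];R,t=V[:3,:3],V[:3,3]
    c=-R.T@t;d=R.T@np.linalg.solve(K,np.array([px[0],px[1],1.]));return c+d*(z-c[2])/d[2]
def proj(r,P):
    p=r["intrinsics"]@(r["view"][:3,:3]@np.asarray(P)+r["view"][:3,3]);return p[:2]/p[2]
E
python3 - <<'E'
from h import *
r=dict(np.load("top0.npz"));s=dict(np.load("scene0.npz"))
f=r["frame"];hsv=cv2.cvtColor(f,cv2.COLOR_RGB2HSV)
m=(~((hsv[...,0]>88)&(hsv[...,0]<125)&(hsv[...,1]>110))).astype(np.uint8)
m[:,:190]=0;m[:155]=0;m[320:]=0;m[:,335:]=0
m=cv2.morphologyEx(m,cv2.MORPH_OPEN,np.ones((3,3)))
c=max(cv2.findContours(m,0,2)[0],key=cv2.contourArea)
h=cv2.convexHull(c)
W=np.array([ray(r,p,.018)[:2] for p in h[:,0].astype(float)]).astype(np.float32)
ctr,size,ang=cv2.minAreaRect(W*1000);print(ctr,size,ang)
b=cv2.boxPoints((ctr,size,ang))/1000;print(b)
# long axis direction nearest +x
e=[b[1]-b[0],b[2]-b[1]];e=max(e,key=np.linalg.norm);e=e/np.linalg.norm(e);e=e*np.sign(e[0]);n=np.array([-e[1],e[0]])
o=np.array(ctr)/1000-n*.005;yaw=np.arctan2(e[1],e[0]);print("origin",o,"yaw",yaw)
for name,q,z in(("top",r,.078),("scene",s,.078)):
    hh=cv2.cvtColor(q["frame"],cv2.COLOR_RGB2HSV)
    mk=(((hh[...,0]<6)|(hh[...,0]>174))&(hh[...,1]>150)&(hh[...,2]>90)).astype(np.uint8)
    k=proj(q,[*(o+n*.06),.073])
    k_,l,st,ce=cv2.connectedComponentsWithStats(mk)
    for i in range(1,k_):
        if np.linalg.norm(ce[i]-k)<40 and st[i,4]>4:
            d=ray(q,ce[i],.073)[:2]-o;print(name,"red",ce[i],st[i,4],"pred",k,"holder xy",d@e,d@n)
a=f.copy()
for q,nm in((r,"t"),(s,"s")):
    a=np.ascontiguousarray(q["frame"][...,::-1])
    for x,y in((-.125,-.09),(-.125,.1),(.125,.1),(.125,-.09)):
        cv2.circle(a,tuple(int(round(v*8)) for v in proj(q,[*(o+e*x+n*y),.018])),8,(255,0,255),-1,shift=3)
    for y in(-.0475,.0475):cv2.circle(a,tuple(int(round(v*8)) for v in proj(q,[*(o-e*.091+n*y),.056])),8,(0,255,255),-1,shift=3)
    c0=proj(q,[*o,.03]).astype(int);a=cv2.resize(a[c0[1]-90:c0[1]+90,c0[0]-100:c0[0]+100],None,fx=2,fy=2,interpolation=2)
    cv2.imwrite(f"pics/c_{nm}.png",a)
cv2.imwrite("pics/c.png",np.hstack([cv2.imread("pics/c_t.png"),cv2.imread("pics/c_s.png")]))
np.savez("pose.npz",o=o,e=e,n=n)
E
```

```text
(617.8292236328125, 156.660400390625) (187.81285095214844, 247.988037109375) 69.44914245605469
[[0.4687613  0.11225679]
 [0.7009676  0.02520339]
 [0.76689714 0.201064  ]
 [0.53469086 0.2881174 ]]
origin [0.61607403 0.1519786 ] yaw -0.35868016
top red [233.23214286 223.39285714] 56 pred [233.88414826 223.53713031] holder xy -0.00019597641102659866 0.06125714239395622
scene red [394.41463415 255.80487805] 41 pred [393.09681339 257.30571174] holder xy -0.0054215511652835925 0.06064383519979413
```

View pics/c.png

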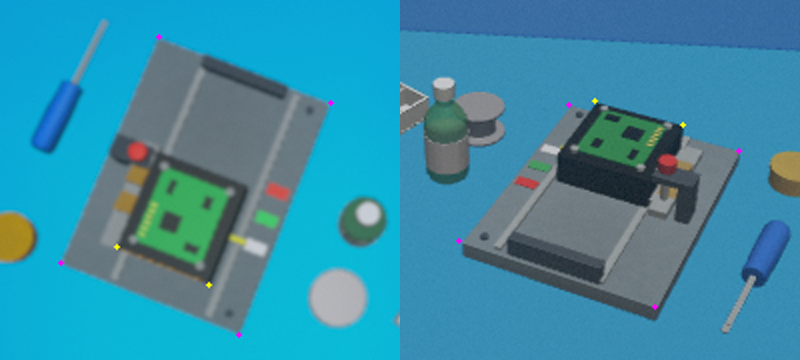

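The fit agrees with both views. The pose is good to about 1–2 mm, against a push window of 24 mm. Next: approach, feel for contact, then push.

```bash
cat > push.py <<'E'
from h import *
from workcell import bot,hand,kinematics,get_obs,vision
from scipy.spatial.transform import Rotation as Ro
p=np.load("pose.npz");o,e,n=p["o"],p["e"],p["n"]
E3=np.array([*e,0]);N3=np.array([*n,0]);Z=np.array([0,0,1.])
pt=lambda x,z:np.array([*(o+e*x),z])
zt=.031+bot.tcp_to_tips
cand=[]
for s in(1,-1):
    q=Ro.from_matrix(np.c_[s*E3,-s*N3,-Z]).as_quat();j=kinematics.solve_ik(pt(-.14,.2),q)
    if j is not None:cand.append((abs(j[5]),q,j))
q=min(cand,key=lambda c:c[0])[1];print([np.round(c[2],2) for c in cand])
x=-.142
hand.move_gripper(0.)
bot.reach(pt(x,.2),q);bot.servo_line(pt(x,zt),velocity=.12)
bot.dwell(.2);F=lambda:get_obs()["wrist_force"]@E3
f0=F();x0=None;print("t",get_obs()["time_s"],"f0",f0)
while x<-.085:
    x+=.002;bot.servo_line(pt(x,zt),velocity=.03);f=F()-f0
    if f<-2: x0=x;break
print("contact TCP x",x0,"force",f,get_obs()["time_s"])
if x0:
    for d in(.012,.024,.034,.042):
        bot.servo_line(pt(x0+d,zt),velocity=.03)
        ob=get_obs();print(d,(ob["position"][:2]-o)@e-x0,F()-f0)
    r=vision.read_camera("scene");cv2.imwrite("pics/p1.png",r["frame"][...,::-1])
    r=vision.read_camera("top");cv2.imwrite("pics/p1t.png",r["frame"][...,::-1])
print("t",get_obs()["time_s"])
E
python3 push.py
python3 - <<'E'
import cv2,numpy as np
a=cv2.imread("pics/p1.png")[200:340,270:470];b=cv2.imread("pics/p1t.png")[160:300,190:390]
cv2.imwrite("pics/p1c.png",cv2.resize(np.hstack([b,a]),(800,280),interpolation=2))
E
```

```text
[array([ 0.39,  0.22,  1.86, -0.  ,  1.06,  2.32]), array([ 0.39,  0.22,  1.86, -0.  ,  1.06, -0.82])]
t 5.5667 f0 -0.3816859808274465
contact TCP x None force 0.49043870907699644 12.8167
t 12.8167[ WARN:0@0.014] global loadsave.cpp:275 findDecoder imread_('pics/p1.png'): can't open/read file: check file path/integrity
Traceback (most recent call last):
TypeError: 'NoneType' object is not subscriptable
```

```bash
python3 - <<'E'
from h import *
from workcell import vision,get_obs
p=np.load("pose.npz");o,e,n=p["o"],p["e"],p["n"]
ob=get_obs();d=ob["position"][:2]-o;print(d@e,d@n,ob["position"],ob["wrist_force"],ob["gripper_width"])
c={}
for k in("top","scene","wrist"):c[k]=vision.read_camera(k)["frame"][...,::-1]
b=cv2.resize(c["top"][160:320,180:380],(400,320),interpolation=2);a=cv2.resize(c["scene"][190:350,270:470],(400,320),interpolation=2)
w=cv2.resize(c["wrist"],(360,270))
cv2.imwrite("pics/q.png",np.vstack([np.hstack([b,a]),np.hstack([w,np.zeros((270,440,3),np.uint8)])]))
E
```

```text
-0.08387971804836712 3.155741465353176e-05 [0.53754341 0.18145317 0.0479974 ] [0.16348874 0.12628733 0.85516465] -0.0001067715987208371
```

View pics/q.png

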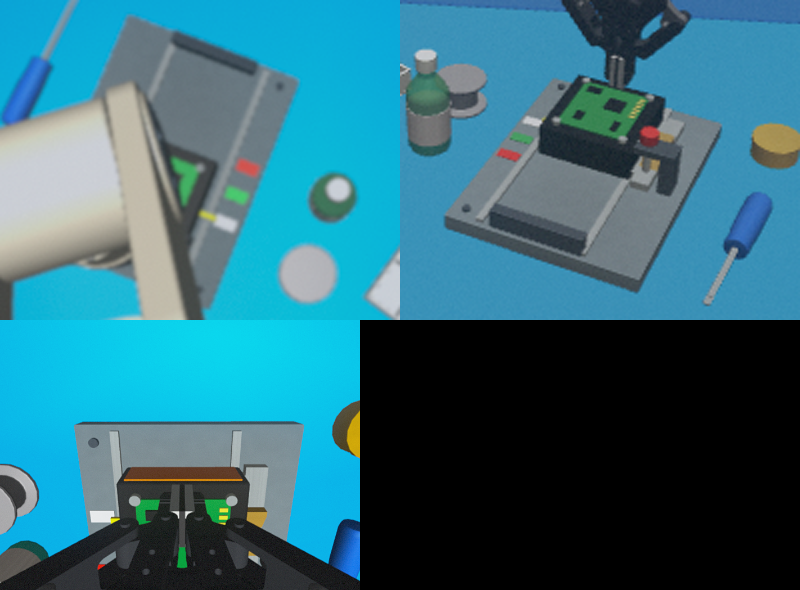

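```bash
python3 - <<'E'
from h import *
from workcell import vision,get_obs,bot
p=np.load("pose.npz");o,e,n=p["o"],p["e"],p["n"]
r=vision.read_camera("wrist");R=r["view"][:3,:3];t=r["view"][:3,3]
c=-R.T@t;print("cam holder",(c[:2]-o)@e,(c[:2]-o)@n,c[2],"fwd",[R[2,:2]@e,R[2,:2]@n,R[2,2]],bot.tcp_to_tips)
a=np.ascontiguousarray(r["frame"][...,::-1])
P=lambda x,y,z:tuple(int(round(v)) for v in proj(r,[*(o+e*x+n*y),z]))
for z,col in((.056,(0,255,255)),(.022,(255,0,255))):
    cv2.line(a,P(-.091,-.0475,z),P(-.091,.0475,z),col,1)
for z in(.031,.048,.065):cv2.circle(a,P(-.084,0,z),3,(255,255,255),1);print(z,P(-.084,0,z))
for x,y in((-.125,-.09),(-.125,.1)):cv2.circle(a,P(x,y,.018),4,(255,0,255),-1);print(P(x,y,.018))
cv2.imwrite("pics/w.png",a[150:480])
E
```

```text
cam holder -0.15921333532631318 -0.00023600124228354696 0.2032985465893793 fwd [np.float64(0.2896338128990226), np.float64(0.0001690294273728049), np.float64(-0.9571375110321667)] 0.017
0.031 (324, 286)
0.048 (324, 303)
0.065 (324, 323)
(127, 192)
(542, 193)
```

View pics/w.png

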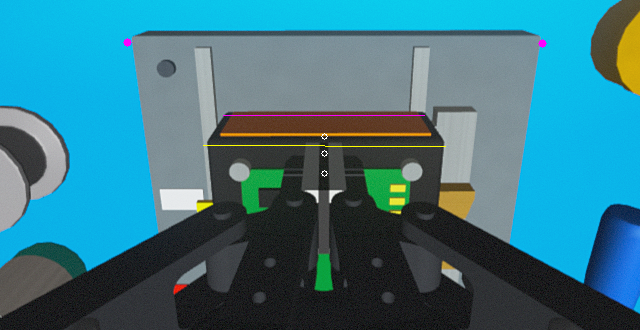

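```bash
python3 - <<'E'
from h import *
from workcell import vision
w=vision.read_camera("wrist")["frame"][...,::-1][250:350,260:390]
s=vision.read_camera("scene")["frame"][...,::-1][190:270,340:444]
f=lambda a:cv2.resize(np.clip(a.astype(float)*1.8,0,255).astype(np.uint8),(400,308),interpolation=cv2.INTER_CUBIC)
cv2.imwrite("pics/z.png",np.hstack([f(w),f(s)]))
E
```

```text
(no output)
```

View pics/z.png

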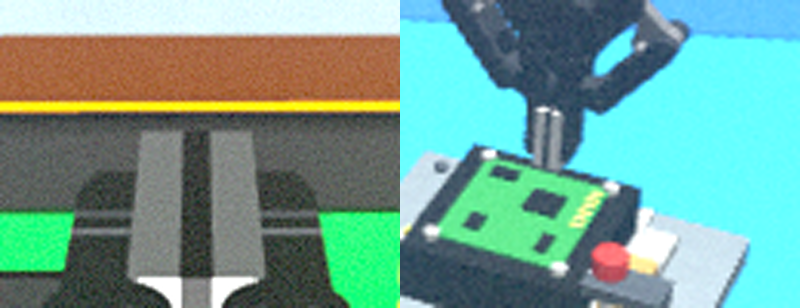

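The closed tips (324,292) seem to lie over the block's rear top edge without hiding the orange face. I felt no contact. I'll lift and see whether the tips stay at the same place in the wrist image.

```bash
python3 - <<'E'
from h import *
from workcell import vision,get_obs,bot
p=np.load("pose.npz");o,e,n=p["o"],p["e"],p["n"]
q0=get_obs();print(q0["time_s"],q0["wrist_force"])
bot.servo_line(q0["position"]+[0,0,.06],velocity=.15)
q=get_obs();r=vision.read_camera("wrist");s=vision.read_camera("scene")
np.savez("w2.npz",**r);np.savez("s2.npz",**s)
print(q["time_s"],q["position"],q["wrist_force"])
P=lambda r,x,y,z:proj(r,[*(o+e*x+n*y),z]).round().tolist()
T=q["position"];xx=(T[:2]-o)@e
for dx in(-.011,0):
  for dz in(-.017,0,.02):print(dx,dz,P(r,xx+dx,0,T[2]+dz),P(s,xx+dx,0,T[2]+dz))
W=r["frame"][...,::-1];S=s["frame"][...,::-1][150:270,310:470]
f=lambda a,d:cv2.resize(np.clip(a.astype(float)*1.5,0,255).astype(np.uint8),d,interpolation=cv2.INTER_CUBIC)
cv2.imwrite("pics/u.png",np.hstack([f(W[180:420,160:480],(400,300)),f(S,(400,300))]))
E
```

```text
13.1167 [-0.34663207  0.62364379 -0.03276395]
13.6667 [0.5372115  0.18140751 0.10780563] [-0.13796765 -0.14914519 -0.95164517]
-0.011 -0.017 [324.0, 264.0] [381.0, 216.0]
-0.011 0 [324.0, 278.0] [382.0, 209.0]
-0.011 0.02 [324.0, 299.0] [383.0, 200.0]
0 -0.017 [324.0, 286.0] [379.0, 219.0]
0 0 [324.0, 303.0] [380.0, 212.0]
0 0.02 [324.0, 327.0] [381.0, 203.0]
```

View pics/u.png

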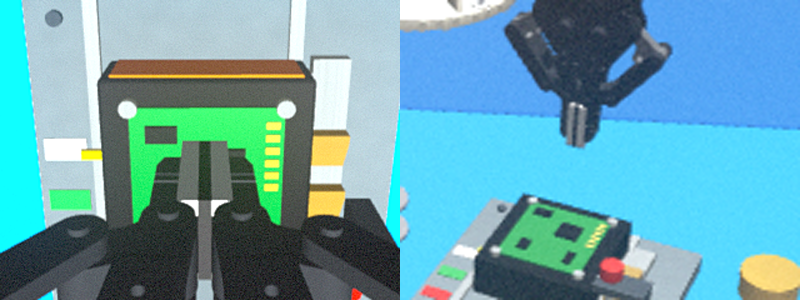

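The tips sit at the same pixel in the wrist image, so they never entered the block. Across the two views they come out about 22 mm higher than stated, so at TCP z 0.048 they passed over the block. At TCP z = 0.039 they should meet the face under either figure (tips at 0.022 or 0.044). I'll back off and retry at that height.

```bash
sed -i 's/^zt=.*/zt=.039/; s/^x=-.142/x=-.140/; s/^hand.move.*//; s/^bot.reach.*/bot.servo_line(pt(x,.108),velocity=.15);bot.servo_line(pt(x,zt),velocity=.15);x=-.118;bot.servo_line(pt(x,zt),velocity=.1)/; s/x<-.085/x<-.080/; s/f<-2:/f<-2.2:/' push.py
python3 push.py
python3 - <<'E'
import cv2,numpy as np
a=cv2.imread("pics/p1.png")[190:350,270:470];b=cv2.imread("pics/p1t.png")[160:320,180:380]
cv2.imwrite("pics/p1c.png",cv2.resize(np.hstack([b,a]),(800,320),interpolation=2))
E
```

```text
[array([ 0.39,  0.22,  1.86, -0.  ,  1.06,  2.32]), array([ 0.39,  0.22,  1.86, -0.  ,  1.06, -0.82])]
t 15.4667 f0 -0.44021003878534765
contact TCP x -0.10199999999999998 force -2.820267762806717 17.4667
0.012 0.011137083852841775 -4.802529222779518
0.024 0.023176689539234033 -4.908215102867579
0.034 0.032942709439342355 -5.264811506034797
0.042 0.0405916865374253 -7.10579626534697
t 19.5667
```

View pics/p1c.png

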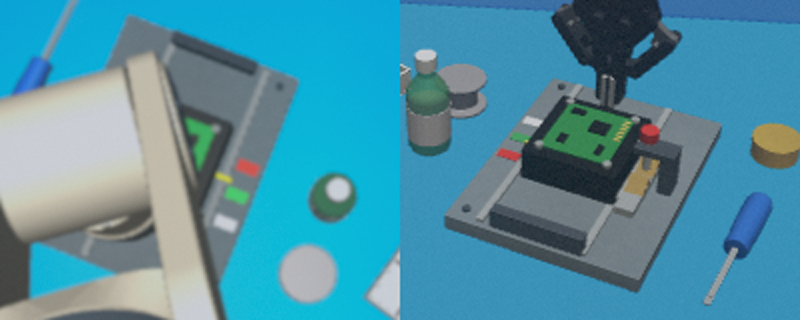

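The pointer (223,176) is past green (237,196) and short of red (248,167), so travel is about 40 mm and inside the window. Now I'll release.

```bash
python3 - <<'E'
from h import *
from workcell import vision,get_obs,bot
p=np.load("pose.npz");o,e,n=p["o"],p["e"],p["n"]
pt=lambda x,z:np.array([*(o+e*x),z])
bot.servo_line(pt(-.085,.039),velocity=.04)
bot.servo_line(pt(-.145,.039),velocity=.1);bot.servo_line(pt(-.145,.2),velocity=.15);bot.servo_line(pt(-.28,.25),velocity=.15);bot.dwell(.3)
q=get_obs();print(q["time_s"],q["wrist_force"])
b=vision.read_camera("top")["frame"][160:320,180:380,::-1];a=vision.read_camera("scene")["frame"][190:350,270:470,::-1]
cv2.imwrite("pics/f.png",cv2.resize(np.hstack([b,a]),(800,320),interpolation=2))
E
```

```text
23.725 [-1.01676503 -0.75451627 -0.24086489]
```

View pics/f.png

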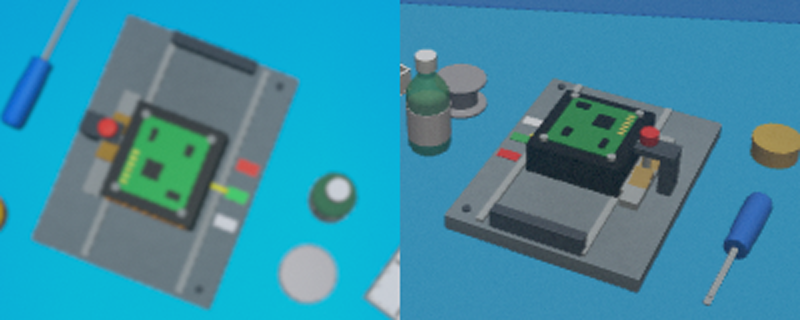

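The pointer (218,187) stands at the green mark (237,196), the pin is down behind the first tooth, and the bystanders are where they were.

```bash
python3 -c "
from workcell import hand_in
print(hand_in())"
```

```text
the job is handed in; nothing more can be done
None
```

The shuttle is latched at the middle (green) station, the arm is clear, and the job was handed in at about 24 s of the 38 s limit; a first pass went over the block without touching it because the fingertips sat about 22 mm higher than stated.

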